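# Snap in a connector block and proof-pull it

### The job

Take the grey connector block out of its wooden cradle and press it straight down into the white clip holder on the spring gauge until it snaps fully home, never pressing with more than 25 N. Then prove that the clip holds: keep hold of the block and pull straight up, slowly raising the pull to 16 N (under 14 N proves nothing, over 20 N spoils the clip), hold it there for about a second, ease off and let go, leaving the block clipped in. Do not pull on the holder itself and leave the tube piece, screwdriver, spacer ring and jar where they are.

Things in the scene. Friction and masses are not known exactly. Their poses are not given: they have to be found in the camera images.
- block_body (a point): Grey connector block, 40 to 85 g. Point: centre of its box body, 24 mm (x) by 40 mm (y) by 50 mm high (z up); grip it across the 24 mm. A black snap foot hangs 32 mm below the body. The same after a half turn. It starts upright in the cradle with this point 68 mm above the table
- block_tip (a point): Lowest point of the block's foot, 57 mm below block_body. From the bottom: a tip 8 mm (x) by 22 mm (y), 5 mm high; a barb 15 by 22 mm, 4 mm high, whose upper ledge is 23 mm below the body's underside; a neck 8 by 22 mm up to the body
- cradle: Fixed wooden cradle, 70 mm (x) by 80 mm (y) base; origin at the centre of its underside. Two cheeks at its y ends, tops 43 mm above the table, 27 mm apart along y, carry the block's underside. The block leaves straight up
- mouth (a point): Centre of the white clip holder's mouth, level with its two wall tops, 83 mm above the table at rest; z up. The walls are 27 mm apart along y; two steel spring hooks face each other along x below. The block goes in with its x along this x (either way round); home means its underside sits on the walls, block_body 25 mm above this point. Snapping in takes 4 to 10 N, felt from 20 to 5 mm above home
- holder: The clip holder with its hooks, on a clear 100 mm disc; 64 mm (x) by 56 mm (y); origin 49 mm below the mouth. Once snapped in, the block has 1 to 8 mm of free upward play (the hooks' height is set differently each time and not measured) before the hooks take load. It rides on a 116 by 100 mm platform over a green 130 mm square base; a scale post (top 68 mm above the table) stands 61 mm to its +y side
- gauge (a joint): Height in m of the sprung platform under the holder: 0 at rest, + up. 6 N per mm both ways (14 N of pull reads 0.0023, 20 N 0.0033, 25 N of press -0.0042); stops at +9 and -8 mm. An orange pointer shows it on the white scale post: green band 14 to 20 N of pull
- tube_stub: Bystander: clear acrylic tube piece standing up, 50 mm diameter, 70 mm high; origin at the centre of its underside
- screwdriver: Bystander: screwdriver lying on the table along its x
- spacer: Bystander: aluminium spacer ring lying flat, 48 mm diameter, 12 mm high; origin at the centre of its underside
- glue_jar: Bystander: small closed jar with a blue lid, 48 mm diameter, 60 mm high; origin at the centre of its underside
Not all that is in view belongs to the job. Of the things that look like the part that bears mouth, the smaller one is meant.

How it is judged:
On the way, in this order (a step that is already met when the one before it is completed fails the run):
1. the block is pressed home in the holder: its underside within 2 mm of the walls, centred within 5 mm and upright (z of block_body in the frame of mouth below 0.027 m and horizontal distance between block_body and mouth below 0.005 m and angle between block_body's own z axis and vertical below 0.12 rad), for 0.1 s.
2. the clipped block is pulled up by the block alone with 14 to 20 N on the gauge for half a second (value of joint gauge above 0.00233 m and z of block_body in the frame of mouth below 0.0355 m and horizontal distance between block_body and mouth below 0.006 m and contact force between the fingers and block above 2 N and contact force between each of the arm, the fingers and holder below 0.5 N), for 0.5 s.
At the end, for the whole second after the job is handed in: The block sits clipped in the holder (underside no more than 9.5 mm above the walls, within 6 mm of centre, tilted under 7 degrees), let go and at rest, with the gauge back within 1 mm of zero (z of block_body in the frame of mouth below 0.0345 m and horizontal distance between block_body and mouth below 0.006 m and angle between block_body's own z axis and vertical below 0.12 rad and value of joint gauge between -0.001 and 0.001 m and linear speed of block below 0.02 m/s); the robot touches nothing.
It fails at once if the clip is pulled with more than 20 N (value of joint gauge above 0.00333 m).
It fails at once if the holder is pressed with more than 25 N (value of joint gauge below -0.00417 m).
It fails at once if the pull is jerked (gauge rising faster than 50 mm/s while pulling) (value of joint gauge above 0.001 m and velocity of joint gauge above 0.05 m/s).
It fails at once if a bystander is moved more than 15 mm (distance of any of tube_stub, screwdriver, spacer, glue_jar from where it was at the start of the episode above 0.015 m).
It also fails if it takes over 72 s, if anything falls off the work surface, if the arm or the gripper's body presses on something with over 40 N, if the wrist force passes 120 N, or if a joint passes its speed limit or range.

### The arm

A 7-joint arm with a two-finger parallel gripper is mounted at the origin on the work surface. World frame = base frame: x ahead of the robot, y to its left, z up, the work surface at z = 0. Lengths are in m, angles in rad, forces in N, time in s.
With the tool pointing down it reaches from about 0.4 to 0.85 m from the base axis. Payload 10.4 kg.
Tool frame: the origin (TCP) lies on the centre line of the jaws, within the pads' length; the fingertips stand 8 mm ahead of it and the grasp point (between the pads) lies 11 mm behind it (r.finger_overhang is the distance from the TCP to the fingertips, in m); z points along the fingers, y is the line along which they close (so a half turn about z gives the same grasp; the last joint's range is limited). The gripper opens to 87 mm and grips with 3 to 60 N. Pads are 19 mm wide; open, the fingers measure 117 mm over their backs; the gripper's body (75 mm by 190 mm) begins 51 mm behind the grasp point.
Start: joints at [-1.157, 0.332, -0.065, 1.46, 0.022, 1.35, -0.088], TCP at [0.264, 0.566, 0.231] pointing down, gripper open.
Joint ranges: [-2.6, 2.6], [-0.5, 2.12], [-1.47, 1.34], [0.16, 2.42], [-1.27, 4.41], [0.06, 2.06], [-2.6, 2.6]. Speed limits (rad/s): [2.22, 2.22, 2.79, 2.79, 3.14, 3.14, 3.14].

### API

Orientations are given as a unit quaternion [x, y, z, w].
In Python, from bench import r, vision gives the robot as it stands.
- The arm moves only by the tool drive_tool, never from a script. Its argument "series" is a list of rows, each a list of 2 entries, a list of its own where there are three numbers: the shift along the world's x, y, z in cm, then the turn about the world's z in degrees. A call has exactly 10 rows; each row shifts and turns the commanded pose from where the row before left it; what a row does not reach is not made up. A row lasts 1/8 s, in which the tool goes at most 62.5 mm and 10.7 degrees, less where a joint would pass 70% of its speed; a pose out of reach is approached as far as the arm can. A call with a gripper value outside its range is refused whole. "hand" is the closure, from 0 (fully open) to 1 (shut), set as the call begins (left out, the last holds). The fingers move at their own pace and stop on an object; "newtons" is the grip in N (left out, the last holds). Time passes only in rows, so rows that do not move let the fingers close, or fill a call up. It gives the time, the measured TCP pose, the force, the opening and the grip force at its end, in the units of the state.
- r.read_state(): the state, without advancing time (a new reading comes with each control period).
- vision.camera(name): name is "scene" or "top" or "wrist"; returns a dict with "color" (384x512x3 uint8, red, green, blue), "intrinsics" (3x3 intrinsics, pixels), "R" (3x3) and "t" (3): a world point X has camera coordinates R X + t; the wrist camera has in their place "mount" (4x4, takes a point from camera to tool coordinates, whose origin is the TCP and whose axes are the flange's). Camera axes: x right, y down, z forward; pixel columns grow to the right and rows downward; lengths in m; the calibration is good to about 2 mm. A picture is of the moment at which its call begins: read the wrist's pose just before it. There is no depth.
- r.close_job(): hands the job in; it is judged then, once.
The state is a dict: "time": time; "joint_positions": joint angles; "joint_vel": joint speeds; "joint_torque": joint torques, N m; "ee_pos": TCP position; "eef_rot": TCP orientation; "ft_force": force on the tool from outside, world axes, zero at the start; "torque": the same for the moment, N m; "width": finger opening in m; "grip_force": force on a finger pad.
Only numpy, scipy, OpenCV 4.12 (cv2) and the standard library are available. Lean on these libraries where they do the work, as an engineer would, in place of code of your own. Each camera call takes 0.05 s, during which the arm holds its last target. There are 200 camera calls.

## Working session

There is one attempt and no reset: what is moved stays moved. The work goes in short steps, Python scripts to look and compute and a tool call to move; the robot and the scene stay as the last step left them, time stands still between calls to the robot, and variables do not carry over. Pictures are saved under pics/ and viewed, at most 10 in all, crops included, and the job is handed in when it is done.

Besides the shell and the picture viewer there is one more tool, called after "Request:" as a command line: name --argument value ..., lists and objects as JSON in quotes. drive_tool: Moves the arm, as the interface text tells. Its arguments: {"type":"object","properties":{"series":{"type":"array"},"hand":{"type":"number"},"newtons":{"type":"number"}},"required":["series"]}

```bash
mkdir -p pics
cat > h.py <<'E'
from bench import r, vision
import numpy as np, cv2, json
def snap(n,f):
    c=vision.camera(n); cv2.imwrite(f'pics/{f}.png',c['color'][:,:,::-1]); np.savez(f'pics/{f}.npz',**{k:v for k,v in c.items()}); return c
def pix2z(f,u,v,z):
    c=np.load(f'pics/{f}.npz'); d=c['R'].T@np.linalg.solve(c['intrinsics'],[u,v,1]); o=-c['R'].T@c['t']; return o+d*(z-o[2])/d[2]
def proj(f,X):
    c=np.load(f'pics/{f}.npz'); p=c['intrinsics']@(c['R']@np.array(X)+c['t']); return p[:2]/p[2]
def tri(f1,p1,f2,p2):
    P=[np.load(f'pics/{f}.npz') for f in (f1,f2)]; P=[c['intrinsics']@np.c_[c['R'],c['t']] for c in P]
    X=cv2.triangulatePoints(P[0],P[1],np.array(p1,float),np.array(p2,float)); return (X[:3]/X[3]).ravel()
E
python3 - <<'E'
from h import *
a=snap('scene','s0'); b=snap('top','t0')
for c in (a,b): print(-c['R'].T@c['t'],c['R'][2],c['intrinsics'][0,0])
print({k:np.round(v,3).tolist() for k,v in r.read_state().items()}, r.finger_overhang)
E
```

```text
[ 0.97319595 -0.4488834   0.68836296] [-0.51213438  0.51227915 -0.68941167] 373.79520939888596
[ 0.40867993 -0.00605726  0.82540887] [ 0.16889929  0.02600223 -0.98529027] 384.33533278531877
{'time': 0.1, 'joint_positions': [-1.157, 0.333, -0.065, 1.461, 0.022, 1.35, -0.088], 'joint_vel': [0.001, -0.001, -0.002, -0.003, -0.001, -0.002, -0.001], 'joint_torque': [0.002, -62.454, 0.025, -39.072, -0.061, 0.037, 0.0], 'ee_pos': [0.264, 0.566, 0.23], 'eef_rot': [0.217, 0.976, -0.001, -0.0], 'ft_force': [0.056, -0.254, -0.382], 'torque': [-0.021, -0.002, 0.007], 'grip_force': 0.0, 'width': 0.087} 0.008
```

View pics/t0.png

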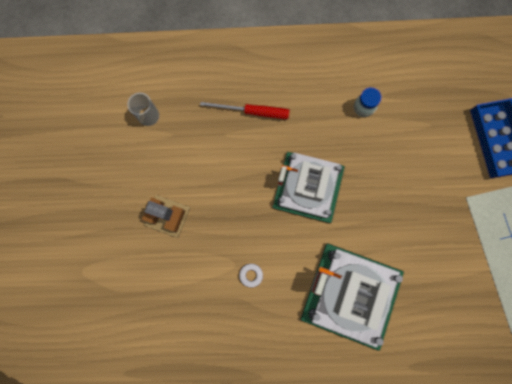

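View pics/s0.png

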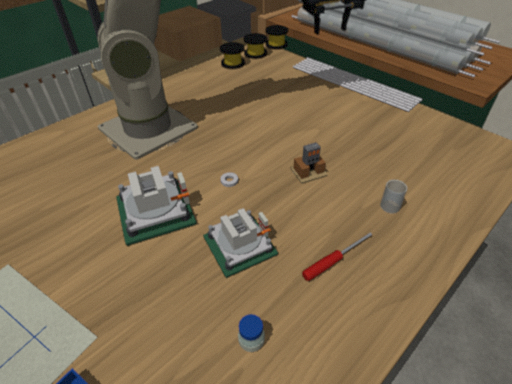

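The top view shows the cradle with the block at about (163,214), and the smaller gauge, which is the target, at (310,185). The scene view shows the block at (312,155) and the small holder at (240,232). I'll enlarge both areas in both views.

Run:
```python
from h import *
t=cv2.imread('pics/t0.png'); s=cv2.imread('pics/s0.png')
def c(i,u,v,w,h): return cv2.resize(i[v:v+h,u:u+w],(400,300),interpolation=cv2.INTER_CUBIC)
m=np.vstack([np.hstack([c(t,130,192,64,48),c(t,262,146,100,75)]),np.hstack([c(s,284,136,64,48),c(s,192,202,100,75)])])
cv2.imwrite('pics/m0.png',m)
```

```text
(no output)
```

View pics/m0.png

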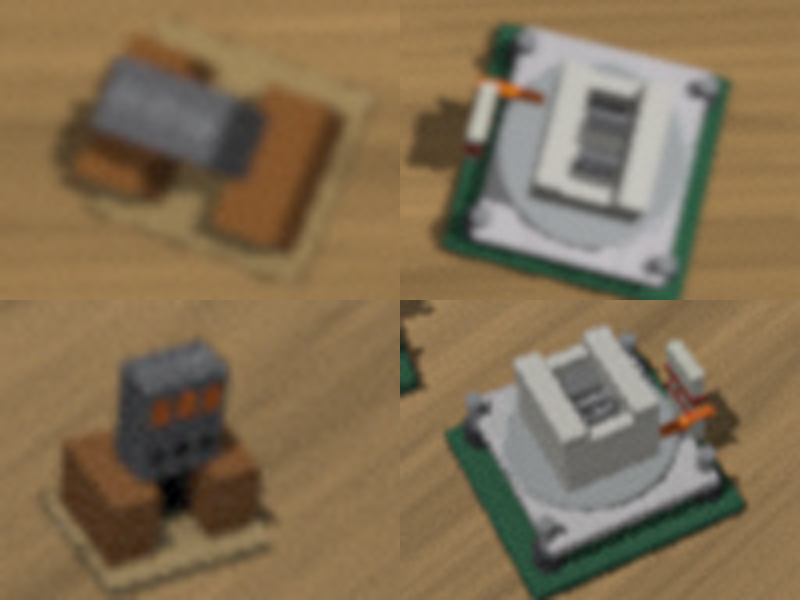

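Crops: the block's top-face centre is at about (157,210) in the top view. The small holder's wall-top centre is at about (312,180.5) in the top view and (238.5,223) in the scene view. Next come coarse positions, then the wrist camera.

Run:
```python
from h import *
T=lambda u,v:(130+u/6.25,192+v/6.25); H=lambda u,v:(262+(u-400)/4,146+v/4); S=lambda u,v:(192+(u-400)/4,202+(v-300)/4); SB=lambda u,v:(284+u/6.25,136+(v-300)/6.25)
P=[pix2z('t0',*T(*p),.093) for p in [(118,57),(250,100),(218,172),(92,132)]]
print('block',np.round(P,4),np.mean(P,0))
P=[pix2z('s0',*SB(*p),.093) for p in [(122,370),(200,343),(226,372),(150,402)]]
print('blockS',np.round(P,4),np.mean(P,0))
P=[pix2z('t0',*H(*p),.083) for p in [(565,60),(675,85),(635,218),(530,190)]]
print('hold',np.round(P,4),np.mean(P,0))
P=[pix2z('s0',*S(*p),.083) for p in [(515,360),(600,328),(660,405),(570,445)]]
print('holdS',np.round(P,4),np.mean(P,0))
# cradle base corners, gauge base corners on table
P=[pix2z('t0',*H(*p),.0) for p in [(500,25),(730,80),(680,300),(442,245)]];print('base',np.round(P,4),np.mean(P,0))
P=[pix2z('t0',*T(*p),.01) for p in [(165,20),(370,95),(295,280)]];print('cr',np.round(P,4))
print('post',pix2z('t0',*H(488,90),.068))
for n,u,v,z in [('tube',139,100,.07),('ring',251,276,.012),('jar',370,97,.06)]: print(n,pix2z('t0',u,v,z))
```

```text
block [[0.5257 0.21   0.093 ]
 [0.5109 0.1686 0.093 ]
 [0.4889 0.1783 0.093 ]
 [0.5025 0.2177 0.093 ]] [0.50701261 0.1936533  0.093     ]
blockS [[0.4961 0.1774 0.093 ]
 [0.5075 0.2149 0.093 ]
 [0.5279 0.2068 0.093 ]
 [0.5183 0.169  0.093 ]] [0.51245458 0.1920061  0.093     ]
hold [[ 0.5976 -0.094   0.083 ]
 [ 0.583  -0.1473  0.083 ]
 [ 0.5174 -0.1238  0.083 ]
 [ 0.5329 -0.0736  0.083 ]] [ 0.55772736 -0.1096771   0.083     ]
holdS [[ 0.5214 -0.1284  0.083 ]
 [ 0.5368 -0.0797  0.083 ]
 [ 0.6003 -0.0954  0.083 ]
 [ 0.5864 -0.1468  0.083 ]] [ 0.56120679 -0.11258545  0.083     ]
base [[ 0.6399 -0.0691  0.    ]
 [ 0.6042 -0.1932  0.    ]
 [ 0.4845 -0.1582  0.    ]
 [ 0.5183 -0.0323  0.    ]] [ 0.56172442 -0.113203    0.        ]
cr [[0.5515 0.2182 0.01  ]
 [0.5229 0.1468 0.01  ]
 [0.4603 0.1725 0.01  ]]
post [ 0.58725031 -0.05633783  0.068     ]
tube [0.74515006 0.24118499 0.07      ]
ring [0.3746264 0.0179862 0.012    ]
jar [ 0.73587258 -0.24269846  0.06      ]
```

Request:
drive_tool --series '[[[2.5,-3.75,0],-8.5],[[2.5,-3.75,0],-8.5],[[2.5,-3.75,0],-8.5],[[2.5,-3.75,0],-8.5],[[2.5,-3.75,0],-8.5],[[2.5,-3.75,0],-8.5],[[2.5,-3.75,0],-8.5],[[2.5,-3.75,0],-8.5],[[2.5,-3.75,0],-8.5],[[2.0,-3.5,0],-8.5]]' --hand 0 --newtons 60

```text
time: 1.35
ee_pos: [0.51, 0.1922, 0.2303]
eef_rot: [0.821, 0.571, -0.0, 0.0]
ft_force: [0.8, -0.7, 0.8]
width: 0.0871
grip_force: 0.0
```

```bash
cat >> h.py <<'E'
from scipy.spatial.transform import Rotation as Ro
def wsnap(f):
    s=r.read_state(); c=vision.camera('wrist'); cv2.imwrite(f'pics/{f}.png',c['color'][:,:,::-1])
    W=np.eye(4); W[:3,:3]=Ro.from_quat(s['eef_rot']).as_matrix(); W[:3,3]=s['ee_pos']; C=np.linalg.inv(W@c['mount'])
    np.savez(f'pics/{f}.npz',intrinsics=c['intrinsics'],R=C[:3,:3],t=C[:3,3]); return s,c
def yaw(s):
    y=Ro.from_quat(s['eef_rot']).as_matrix()[:,1]; return np.degrees(np.arctan2(y[1],y[0]))
E
python3 - <<'E'
from h import *
s,c=wsnap('w1'); print(s['ee_pos'],yaw(s),s['ft_force'],s['time'],np.round(c['mount'],3),np.round(s['joint_positions'],2))
for X in [(.51,.193,.093),(.56,-.112,.083)]: print(proj('w1',X))
E
```

```text
[0.51000014 0.19218846 0.23031902] -20.340247915011005 [ 0.76557038 -0.68358041  0.77754196] 1.35 [[ 0.001 -0.963 -0.268  0.073]
 [ 1.     0.     0.001  0.001]
 [-0.001 -0.268  0.963 -0.153]
 [ 0.     0.     0.     1.   ]] [-0.76  0.15  0.35  1.69 -0.05  1.31 -0.75]
[254.90829317 180.03147435]
[383.52394786 397.14426096]
```

View pics/w1.png

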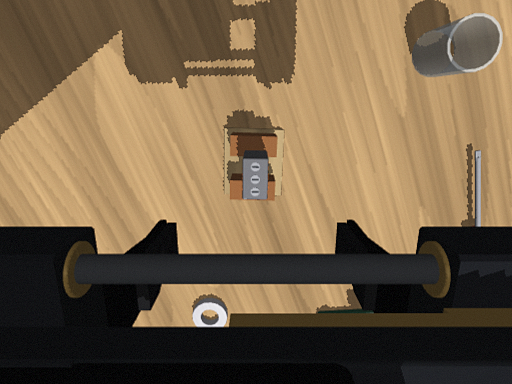

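The wrist view puts the block's top at u 243–269, v 160–199, with its centre at about (256,179.5). The prediction was (255,180). I'll zoom in for the yaw and centre.

Run:
```python
from h import *
i=cv2.imread('pics/w1.png')[115:210,205:305]
cv2.imwrite('pics/w1c.png',cv2.resize(i,None,fx=6,fy=6,interpolation=cv2.INTER_CUBIC))
```

```text
(no output)
```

View pics/w1c.png

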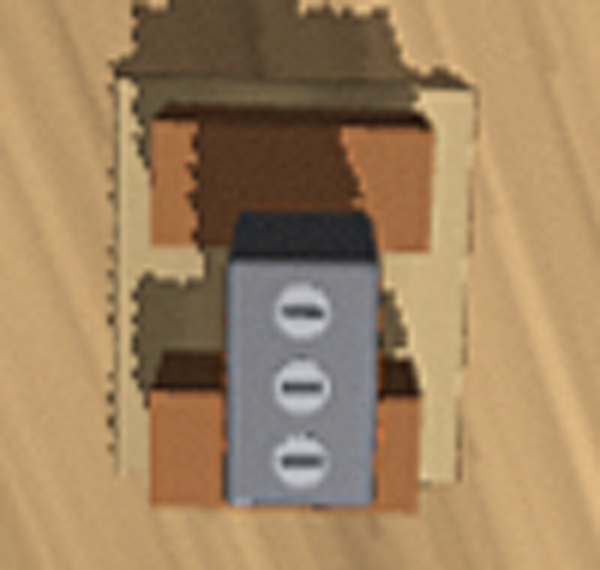

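In the crop, the block's top-face corners are at about (229,260), (379,263), (374,505) and (228,503).

Run:
```python
from h import *
P=np.array([pix2z('w1',205+(u+.5)/6-.5,115+(v+.5)/6-.5,.093)[:2] for u,v in [(229,260),(379,263),(374,505),(228,503)]])
print(P,P.mean(0))
print(cv2.minAreaRect((P*1000).astype(np.float32)))
for a,b in [(0,1),(3,2),(3,0),(2,1)]: d=P[b]-P[a]; print(np.hypot(*d),np.degrees(np.arctan2(d[1],d[0])))
Q=np.array([pix2z('w1',205+u/6,115+v/6,.043)[:2] for u,v in [(152,118),(433,126),(417,512),(150,506)]])
print(Q.mean(0))
for a,b in [(0,1),(3,2),(3,0),(2,1)]: d=Q[b]-Q[a]; print(np.hypot(*d),np.degrees(np.arctan2(d[1],d[0])))
```

```text
[[0.50681764 0.21644118]
 [0.52814541 0.20805238]
 [0.51431927 0.17187908]
 [0.49277773 0.18021028]] [0.51051501 0.19414573]
((510.55645751953125, 194.16476440429688), (38.8560905456543, 23.096464157104492), 68.85597229003906)
0.022918245079118632 -21.471072504050817
0.023096468528461058 -21.1440218021815
0.03885610045428503 68.8180584641556
0.0387255745280934 69.08217119189084
[0.50807133 0.19417129]
0.049375093343347394 -21.92503181503369
0.049568304343435204 -21.67205367416324
0.07138709052251267 68.15706883211165
0.0711687704220347 68.31248056952224
```

Request:
drive_tool --series '[[[0,0.2,-2.5],-1],[[0,0,-2.5],0],[[0,0,-2.5],0],[[0,0,-2.5],0],[[0,0,-2.0],0],[[0,0,-1.8],0],[[0,0,-1.5],0],[[0,0,-1],0],[[0,0,-0.5],0],[[0,0,0],0]]'

```text
time: 2.65
ee_pos: [0.5094, 0.1959, 0.0626]
eef_rot: [0.824, 0.566, 0.0, 0.0]
ft_force: [0.1, -0.0, 1.2]
width: 0.0871
grip_force: 0.0
```

Request:
drive_tool --series '[[[0,0,0],0],[[0,0,0],0],[[0,0,0],0],[[0,0,0],0],[[0,0,0],0],[[0,0,0],0],[[0,0,0],0],[[0,0,0],0],[[0,0,0],0],[[0,0,0],0]]' --hand 1 --newtons 60

```text
time: 3.9
ee_pos: [0.5094, 0.1958, 0.0626]
eef_rot: [0.824, 0.566, 0.0, 0.0]
ft_force: [-0.0, 0.3, -0.0]
width: 0.0235
grip_force: 60.0
```

Request:
drive_tool --series '[[[0,0,0.3],0],[[0,0,1],0],[[0,0,2],0],[[0,0,3],0],[[0,0,3],0],[[0,0,3],0],[[0,0,3],0],[[0,0,1.5],0],[[0,0,0],0],[[0,0,0],0]]'

```text
time: 5.15
ee_pos: [0.5089, 0.1956, 0.2294]
eef_rot: [0.824, 0.566, -0.001, -0.0]
ft_force: [-0.2, -0.4, -0.1]
width: 0.0236
grip_force: 60.0
```

Request:
drive_tool --series '[[[0.3,-1.8,0],0.5],[[0.6,-3.5,0],0.5],[[0.6,-3.8,0],0.5],[[0.6,-3.8,0],0.5],[[0.6,-3.8,0],0.5],[[0.6,-3.8,0],0.5],[[0.6,-3.8,0],0.5],[[0.6,-3.5,0],0.5],[[0.6,-3.0,0],0.5],[[0,0,0],0.5]]'

```text
time: 6.4
ee_pos: [0.5597, -0.115, 0.2293]
eef_rot: [0.8, 0.6, -0.001, -0.0]
ft_force: [0.1, 0.3, -0.9]
width: 0.0237
grip_force: 60.0
```

Run:
```python
from h import *
s,c=wsnap('w2'); print(s['ee_pos'],yaw(s),s['ft_force'],s['time'])
print(proj('w2',(.56,-.112,.083)))
snap('scene','s2'); snap('top','t2')
i=cv2.imread('pics/w2.png')[100:310,140:360]
j=cv2.imread('pics/s2.png')[130:280,170:310]
cv2.imwrite('pics/w2c.png',np.hstack([cv2.resize(i,(480,458),interpolation=2),cv2.resize(j,(320,458),interpolation=2)]))
```

```text
[ 0.55965037 -0.11496854  0.22932612] -16.253609435355525 [ 0.13706146  0.33660079 -0.90076986] 6.4
[254.94194498 175.24672117]
```

View pics/w2c.png

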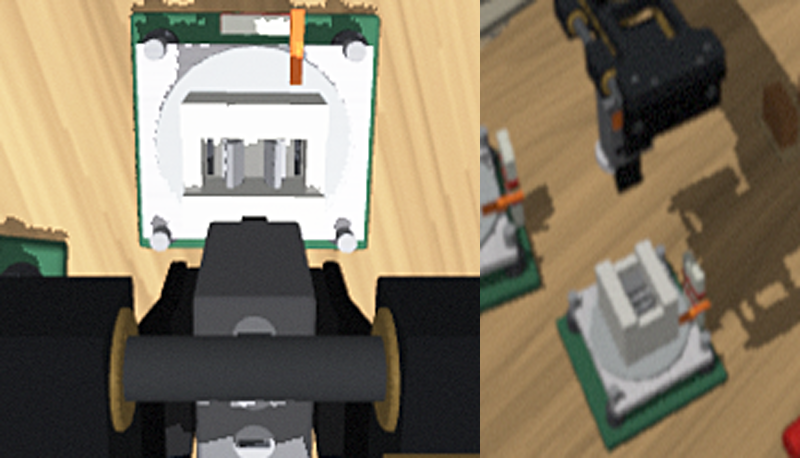

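The wrist crop shows the holder's wall tops at x 182–327, with a mouth-slot x centre of about 255. The +y wall's outer edge is at y≈103 and its inner edge at about 139; the −y wall's inner edge is at about 195. The block's foot tip is at about (255,218). Next I'll back-project these and check the yaw.

Run:
```python
from h import *
k=480/220; f=lambda u,v,z:pix2z('w2',140+u/k,100+v/k,z)[:2]
s=np.load('pics/w2.npz'); T=np.array([.55965,-.11497]); a=np.radians(-16.25); ex=np.array([np.cos(a),np.sin(a)]); ey=np.array([-ex[1],ex[0]])
L=lambda p:np.round([(p-T)@ex*1e3,(p-T)@ey*1e3],1)
for n,u,v,z in [('oL',182,103,.083),('oR',327,103,.083),('i+',255,139,.083),('i-',255,195,.083),('slotL',203,160,.07),('slotR',306,160,.07),('BL',135,12,0.0),('BR',380,14,0.0),('bL',140,248,0.),('bR',366,248,0),
 ('bodybotL',209,225,.2293+.0054-.025),('bodybotR',304,222,.2293+.0054-.025),('bodytopL',193,297,.2293+.0304),('bodytopR',316,297,.2293+.0304),('tip',255,218,.2293+.0054-.057)]: print(n,L(f(u,v,z)))
# contrast image for edges
g=cv2.imread('pics/w2.png'); 
print(g[135:200,256].astype(int).mean(1).round().tolist())
print(g[150,215:300].astype(int).mean(1).round().tolist())
```

```text
oL [-30.   29.9]
oR [32.2 29.9]
i+ [ 1.3 14.2]
i- [  1.4 -11.1]
slotL [-22.4   1.8]
slotR [24.7  1.9]
BL [-62.1  66. ]
BR [67.6 65.1]
bL [-65.2 -66.6]
bR [ 66.  -66.5]
bodybotL [-10.8  16.6]
bodybotR [13.8 17.4]
bodytopL [-10.7  18.6]
bodytopR [12.6 18.7]
tip [1.2 8.3]
[240.0, 241.0, 240.0, 242.0, 242.0, 245.0, 242.0, 170.0, 115.0, 124.0, 121.0, 116.0, 149.0, 255.0, 255.0, 254.0, 253.0, 253.0, 253.0, 253.0, 253.0, 253.0, 253.0, 253.0, 253.0, 253.0, 253.0, 254.0, 255.0, 255.0, 240.0, 164.0, 171.0, 175.0, 171.0, 173.0, 175.0, 173.0, 173.0, 174.0, 170.0, 173.0, 172.0, 175.0, 175.0, 171.0, 138.0, 123.0, 120.0, 123.0, 121.0, 124.0, 122.0, 122.0, 107.0, 242.0, 255.0, 255.0, 253.0, 253.0, 254.0, 255.0, 255.0, 254.0, 87.0]
[244.0, 240.0, 240.0, 239.0, 239.0, 240.0, 240.0, 249.0, 254.0, 253.0, 253.0, 253.0, 253.0, 253.0, 253.0, 253.0, 253.0, 253.0, 253.0, 253.0, 253.0, 253.0, 253.0, 253.0, 253.0, 253.0, 253.0, 254.0, 254.0, 255.0, 254.0, 254.0, 254.0, 254.0, 254.0, 254.0, 254.0, 254.0, 254.0, 254.0, 254.0, 254.0, 253.0, 254.0, 254.0, 254.0, 254.0, 254.0, 254.0, 253.0, 254.0, 254.0, 254.0, 254.0, 254.0, 254.0, 254.0, 254.0, 254.0, 254.0, 254.0, 254.0, 254.0, 254.0, 254.0, 254.0, 254.0, 254.0, 254.0, 254.0, 254.0, 254.0, 254.0, 254.0, 254.0, 252.0, 241.0, 241.0, 242.0, 242.0, 242.0, 242.0, 240.0, 240.0, 249.0]
```

Request:
drive_tool --series '[[[0.1,0.36,-1],0],[[0,0,-1.5],0],[[0,0,-1.5],0],[[0,0,-1.5],0],[[0,0,-1.3],0],[[0,0,-1],0],[[0,0,-0.6],0],[[0,0,-0.4],0],[[0,0,0],0],[[0,0,0],0]]'

```text
time: 7.8
ee_pos: [0.5616, -0.1086, 0.1429]
eef_rot: [0.799, 0.602, 0.0, 0.0]
ft_force: [-0.4, -0.1, -0.9]
width: 0.0236
grip_force: 60.0
```

Run:
```python
from h import *
s,c=wsnap('w3'); print(s['ee_pos'],yaw(s),s['ft_force'],s['time'])
snap('scene','s3'); snap('top','t3')
i=cv2.imread('pics/w3.png')[110:310,150:360]
j=cv2.imread('pics/s3.png')[150:280,180:300]
k=cv2.imread('pics/t3.png')[140:225,260:360]
R=cv2.resize
cv2.imwrite('pics/w3c.png',np.hstack([R(i,(480,457),interpolation=2),np.vstack([R(j,(315,257),interpolation=2),R(k,(315,200),interpolation=2)])]))
```

```text
[ 0.56161147 -0.10862176  0.1429362 ] -16.028424580141564 [-0.40142242 -0.13455168 -0.85275889] 7.8
```

View pics/w3c.png

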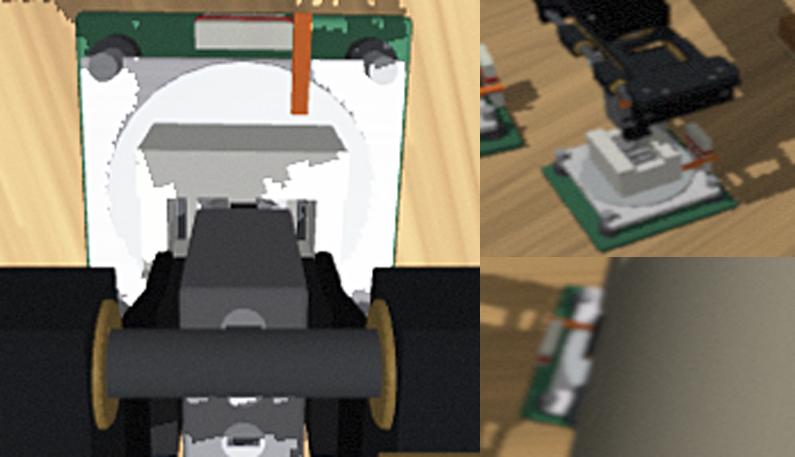

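The wrist crop shows the +y wall's outer edge at y≈150 between x 140 and 345, and its inner edge at about y 197. The block's underside +y edge is at about y 209 between x 197 and 301. The arm settled further in +y than planned, so I'll compute both offsets.

Run:
```python
from h import *
k=480/210; f=lambda u,v,z:pix2z('w3',150+u/k,110+v/k,z)[:2]
s=r.read_state();print(s['ee_pos'],s['ft_force'])
T=np.array([.5616,-.1086]); a=np.radians(-16.2); ex=np.array([np.cos(a),np.sin(a)]); ey=np.array([-ex[1],ex[0]])
L=lambda p:np.round([(p-T)@ex*1e3,(p-T)@ey*1e3],1)
zb=.1429+.0054
for n,u,v,z in [('oL',139,150,.083),('oR',346,150,.083),('inner+',220,197,.083),('slotL',168,198,.083),('slotR',315,198,.083),('BL',76,15,0.0),('BR',411,15,0.0),
 ('bodybotL',197,209,zb-.025),('bodybotR',301,209,zb-.025),('bodytopL',180,290,zb+.025),('bodytopR',307,290,zb+.025)]: print(n,L(f(u,v,z)))
```

```text
[ 0.56153563 -0.1085939   0.14286037] [ 0.07316594  0.22245634 -0.2990601 ]
oL [-30.2  23. ]
oR [31.6 23.2]
inner+ [-6.1  8.4]
slotL [-21.9   8.1]
slotR [22.8  8.2]
BL [-65.   58.1]
BR [67.3 58.6]
bodybotL [-10.6  17.5]
bodybotR [15.2 17.6]
bodytopL [-10.7  18.2]
bodytopR [12.3 18.2]
```

Request:
drive_tool --series '[[[-0.13,-0.265,0],0],[[0,0,0],0],[[0,0,-0.1],0],[[0,0,-0.2],0],[[0,0,-0.2],0],[[0,0,-0.2],0],[[0,0,-0.2],0],[[0,0,-0.2],0],[[0,0,-0.1],0],[[0,0,0],0]]'

```text
time: 9.2
ee_pos: [0.5601, -0.1112, 0.1305]
eef_rot: [0.799, 0.602, -0.0, -0.0]
ft_force: [0.7, -0.2, -0.3]
width: 0.0237
grip_force: 60.0
```

Request:
drive_tool --series '[[[0,0,-0.1],0],[[0,0,-0.1],0],[[0,0,-0.1],0],[[0,0,-0.1],0],[[0,0,-0.1],0],[[0,0,-0.1],0],[[0,0,-0.1],0],[[0,0,0],0],[[0,0,0],0],[[0,0,0],0]]'

```text
time: 10.45
ee_pos: [0.5601, -0.1112, 0.1236]
eef_rot: [0.799, 0.602, 0.0, 0.0]
ft_force: [-0.6, 0.1, -0.0]
width: 0.0236
grip_force: 60.0
```

Request:
drive_tool --series '[[[0,0,-0.1],0],[[0,0,-0.1],0],[[0,0,-0.1],0],[[0,0,-0.1],0],[[0,0,-0.1],0],[[0,0,-0.1],0],[[0,0,-0.1],0],[[0,0,0],0],[[0,0,0],0],[[0,0,0],0]]'

```text
time: 11.7
ee_pos: [0.5602, -0.1112, 0.1167]
eef_rot: [0.799, 0.602, 0.0, 0.0]
ft_force: [0.3, -0.1, 5.6]
width: 0.0236
grip_force: 60.0
```

Snap resistance of 5.6 N with little side load, so I'll keep going.

Request:
drive_tool --series '[[[0,0,-0.1],0],[[0,0,-0.1],0],[[0,0,-0.1],0],[[0,0,-0.1],0],[[0,0,-0.1],0],[[0,0,-0.1],0],[[0,0,-0.1],0],[[0,0,0],0],[[0,0,0],0],[[0,0,0],0]]'

```text
time: 12.95
ee_pos: [0.56, -0.1112, 0.1095]
eef_rot: [0.799, 0.602, -0.0, -0.0]
ft_force: [0.2, 0.7, -0.7]
width: 0.0235
grip_force: 60.0
```

Request:
drive_tool --series '[[[0,0,-0.1],0],[[0,0,-0.1],0],[[0,0,-0.1],0],[[0,0,-0.1],0],[[0,0,-0.1],0],[[0,0,-0.05],0],[[0,0,-0.05],0],[[0,0,0],0],[[0,0,0],0],[[0,0,0],0]]'

```text
time: 14.2
ee_pos: [0.5601, -0.1112, 0.1036]
eef_rot: [0.799, 0.602, 0.0, 0.0]
ft_force: [-0.6, -0.2, 0.5]
width: 0.0236
grip_force: 60.0
```

Request:
drive_tool --series '[[[0,0,-0.04],0],[[0,0,-0.04],0],[[0,0,-0.04],0],[[0,0,-0.04],0],[[0,0,-0.04],0],[[0,0,0],0],[[0,0,0],0],[[0,0,0],0],[[0,0,0],0],[[0,0,0],0]]'

```text
time: 15.45
ee_pos: [0.5601, -0.1112, 0.1016]
eef_rot: [0.799, 0.602, 0.0, 0.0]
ft_force: [-2.7, 0.6, 5.5]
width: 0.0236
grip_force: 60.0
```

Request:
drive_tool --series '[[[0,0,-0.03],0],[[0,0,-0.03],0],[[0,0,-0.03],0],[[0,0,0],0],[[0,0,0],0],[[0,0,0],0],[[0,0,0],0],[[0,0,0],0],[[0,0,0],0],[[0,0,0],0]]'

```text
time: 16.7
ee_pos: [0.5601, -0.1112, 0.101]
eef_rot: [0.799, 0.602, 0.0, -0.0]
ft_force: [-3.8, 0.8, 8.5]
width: 0.0233
grip_force: 60.0
```

Request:
drive_tool --series '[[[0,0,0.03],0],[[0,0,0.03],0],[[0,0,0.03],0],[[0,0,0.03],0],[[0,0,0.03],0],[[0,0,0.03],0],[[0,0,0.03],0],[[0,0,0.03],0],[[0,0,0.03],0],[[0,0,0],0]]'

```text
time: 17.95
ee_pos: [0.5601, -0.1112, 0.1033]
eef_rot: [0.799, 0.602, 0.0, 0.0]
ft_force: [0.3, 0.3, -0.3]
width: 0.0234
grip_force: 60.0
```

Request:
drive_tool --series '[[[0,0,0.03],0],[[0,0,0.03],0],[[0,0,0.03],0],[[0,0,0.03],0],[[0,0,0.03],0],[[0,0,0.03],0],[[0,0,0.02],0],[[0,0,0],0],[[0,0,0],0],[[0,0,0],0]]'

```text
time: 19.2
ee_pos: [0.5601, -0.1112, 0.1054]
eef_rot: [0.799, 0.602, 0.0, 0.0]
ft_force: [0.1, -0.3, 0.0]
width: 0.023
grip_force: 60.0
```

Request:
drive_tool --series '[[[0,0,0.03],0],[[0,0,0.03],0],[[0,0,0.03],0],[[0,0,0.03],0],[[0,0,0.03],0],[[0,0,0.03],0],[[0,0,0.02],0],[[0,0,0],0],[[0,0,0],0],[[0,0,0],0]]'

```text
time: 20.45
ee_pos: [0.5601, -0.1112, 0.1074]
eef_rot: [0.799, 0.602, 0.0, 0.0]
ft_force: [0.5, 0.3, -0.1]
width: 0.0235
grip_force: 60.0
```

Request:
drive_tool --series '[[[0,0,0.03],0],[[0,0,0.03],0],[[0,0,0.03],0],[[0,0,0.03],0],[[0,0,0.03],0],[[0,0,0.03],0],[[0,0,0.02],0],[[0,0,0],0],[[0,0,0],0],[[0,0,0],0]]'

```text
time: 21.7
ee_pos: [0.5601, -0.1112, 0.1094]
eef_rot: [0.799, 0.602, -0.0, 0.0]
ft_force: [0.5, 0.8, -1.2]
width: 0.0234
grip_force: 60.0
```

Request:
drive_tool --series '[[[0,0,0.03],0],[[0,0,0.03],0],[[0,0,0.03],0],[[0,0,0.03],0],[[0,0,0],0],[[0,0,0],0],[[0,0,0],0],[[0,0,0],0],[[0,0,0],0],[[0,0,0],0]]'

```text
time: 22.95
ee_pos: [0.56, -0.1112, 0.1105]
eef_rot: [0.799, 0.602, -0.0, 0.0]
ft_force: [0.5, -0.8, -3.7]
width: 0.0238
grip_force: 60.0
```

The hooks are engaged, with free play of about 7.4 mm. Now I'll raise the pull slowly.

Request:
drive_tool --series '[[[0,0,0.02],0],[[0,0,0.02],0],[[0,0,0.02],0],[[0,0,0.02],0],[[0,0,0.02],0],[[0,0,0.02],0],[[0,0,0],0],[[0,0,0],0],[[0,0,0],0],[[0,0,0],0]]'

```text
time: 24.2
ee_pos: [0.56, -0.1112, 0.1117]
eef_rot: [0.799, 0.602, -0.0, -0.0]
ft_force: [1.6, -1.1, -10.4]
width: 0.0232
grip_force: 60.0
```

Request:
drive_tool --series '[[[0,0,0.02],0],[[0,0,0.02],0],[[0,0,0.02],0],[[0,0,0.02],0],[[0,0,0.02],0],[[0,0,0],0],[[0,0,0],0],[[0,0,0],0],[[0,0,0],0],[[0,0,0],0]]'

```text
time: 25.45
ee_pos: [0.5599, -0.1112, 0.1127]
eef_rot: [0.799, 0.602, -0.0, -0.0]
ft_force: [1.7, -0.2, -15.0]
width: 0.0236
grip_force: 60.0
```

Request:
drive_tool --series '[[[0,0,0.02],0],[[0,0,0.015],0],[[0,0,0],0],[[0,0,0],0],[[0,0,0],0],[[0,0,0],0],[[0,0,0],0],[[0,0,0],0],[[0,0,0],0],[[0,0,0],0]]'

```text
time: 26.7
ee_pos: [0.56, -0.1112, 0.1131]
eef_rot: [0.799, 0.602, -0.0, -0.0]
ft_force: [0.5, -1.1, -17.6]
width: 0.0238
grip_force: 60.0
```

Run:
```python
from h import *
F=[]
for i in range(3): vision.camera('top'); F.append(r.read_state()['ft_force'][2])
s,c=wsnap('w4'); print(F,s['ee_pos'],s['ft_force'])
i=cv2.imread('pics/w4.png')[60:260,150:360]
cv2.imwrite('pics/w4c.png',cv2.resize(i,None,fx=3,fy=3,interpolation=2))
```

```text
[np.float64(-18.008855135702994), np.float64(-18.491176052173103), np.float64(-18.2811839014348)] [ 0.56000188 -0.11118685  0.1130542 ] [  1.42335003  -0.81777037 -18.2811839 ]
```

View pics/w4c.png

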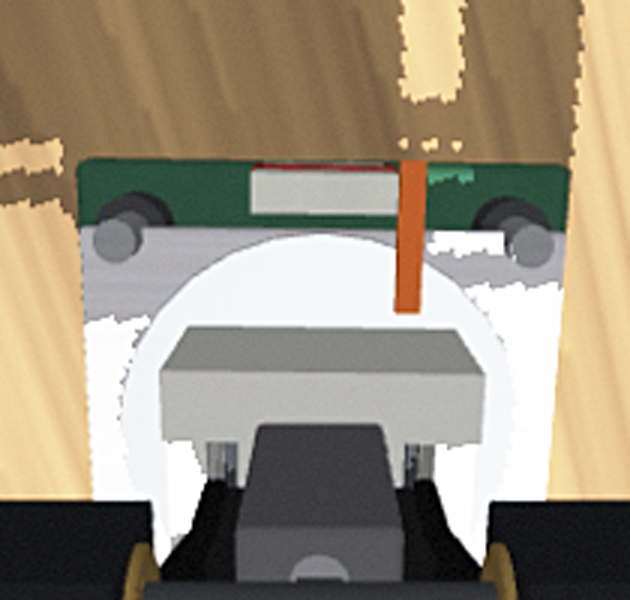

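The wrist view shows the block centred between the hooks and the holder upright, with about 17.6 N held for over a second. Next I'll ease off, set the block down and let go.

Request:
drive_tool --series '[[[0,0,-0.02],0],[[0,0,-0.03],0],[[0,0,-0.04],0],[[0,0,-0.06],0],[[0,0,-0.08],0],[[0,0,-0.08],0],[[0,0,-0.08],0],[[0,0,-0.08],0],[[0,0,-0.08],0],[[0,0,-0.08],0]]'

```text
time: 28.15
ee_pos: [0.5606, -0.1112, 0.1071]
eef_rot: [0.799, 0.602, 0.0, 0.0]
ft_force: [-0.3, -0.2, -0.3]
width: 0.0233
grip_force: 60.0
```

Request:
drive_tool --series '[[[0,0,-0.08],0],[[0,0,-0.08],0],[[0,0,-0.08],0],[[0,0,-0.08],0],[[0,0,-0.05],0],[[0,0,0],0],[[0,0,0],0],[[0,0,0],0],[[0,0,0],0],[[0,0,0],0]]'

```text
time: 29.4
ee_pos: [0.5601, -0.1112, 0.1031]
eef_rot: [0.799, 0.602, 0.0, 0.0]
ft_force: [0.5, 0.1, -1.1]
width: 0.0234
grip_force: 60.0
```

Request:
drive_tool --series '[[[0,0,0],0],[[0,0,0],0],[[0,0,0],0],[[0,0,0],0],[[0,0,0],0],[[0,0,0],0],[[0,0,0],0],[[0,0,0],0],[[0,0,0],0],[[0,0,0],0]]' --hand 0

```text
time: 30.65
ee_pos: [0.5601, -0.1112, 0.1031]
eef_rot: [0.799, 0.602, 0.0, 0.0]
ft_force: [0.2, -0.1, 1.1]
width: 0.0872
grip_force: 0.0
```

Request:
drive_tool --series '[[[0,0,0.3],0],[[0,0,1],0],[[0,0,2],0],[[0,0,3],0],[[0,0,3],0],[[0,0,2],0],[[0,0,0.5],0],[[0,0,0],0],[[0,0,0],0],[[0,0,0],0]]'

```text
time: 31.9
ee_pos: [0.5597, -0.1112, 0.2204]
eef_rot: [0.799, 0.602, -0.0, -0.0]
ft_force: [-0.4, -0.1, 0.7]
width: 0.0868
grip_force: 0.0
```

Run:
```python
from h import *
s,c=wsnap('w5'); print(s['ee_pos'],s['ft_force'],s['width'],s['time'])
i=cv2.imread('pics/w5.png')[80:280,150:360]
cv2.imwrite('pics/w5c.png',cv2.resize(i,None,fx=2.5,fy=2.5,interpolation=2))
```

```text
[ 0.55974121 -0.11117688  0.22038853] [-0.40430634 -0.07113931  0.70073454] 0.08683244978730707 31.9
```

View pics/w5c.png

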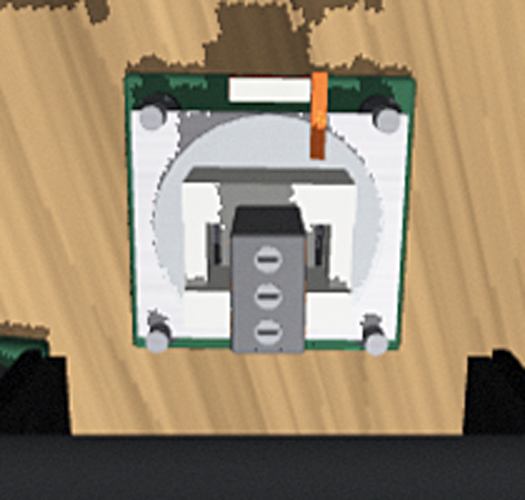

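The wrist view shows the block upright and clipped in the holder, with its top centre at about (268,297) between the hooks. The gripper is open and clear of everything, so I'm handing in.

```bash
python3 -c "
from h import *
print(r.close_job())"
```

```text
the job is handed in; nothing more can be done
None
```

The block is clipped into the smaller holder: it was pressed home at about 8.5 N, pulled at about 17.5 N (by the wrist force sensor) for over a second, then released. The job is handed in, but no verdict came back.

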